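Close the prep tubs and load the sloped stand

TASK

Get the prep tubs ready for service: press each tub's lid down until it is fully home, and only then lift the tub and set it on the sloped stand. At the end every tub there is sits lid up and flat on the sloping deck, side by side in one row with its longer side along the bottom lip, square to the lip and settled against it, lid closed and let go; leave the shaker, the ring cutter and the bowl where they are.

Things in the scene. Friction and masses are not known exactly. Their poses are not given: they have to be found in the camera images.
- stand: Fixed polished-steel sloped display stand, 412 mm wide along its own y. Its flat deck is 125 mm long up the slope, inclined 20 deg, low edge towards -x of the stand (the robot's side), rising towards +x. Origin: under its middle, on the worktop; z up. The yaw varies. The deck is polished: a tub let go on it mostly slides down to the lip by itself, but may stick and need a push.
- stand_corner (a point): The inner corner where the deck meets the bottom lip, at the middle of the stand's width, 22 mm above the worktop (55 mm to -x of the stand's origin; axes level, as the stand's). The lip is 4 mm thick and stands 20 mm off the deck, square to it. A tub home on the stand has its underside centre 36 mm up the slope from this line, i.e. 34 mm along the stand's +x and 12 mm above it.
- tub_0: Steel tub, 72 mm (own x) by 84 mm (own y) by 50 mm high, about 0.3 kg with its lid, same both ways round. Origin: centre of its underside; z up. Absent in some runs (then None).
- lid_0 (a joint): How far the white lid of tub_0 is pushed down, m: 0 to 0.003 at the start (standing proud, the dark seal showing), 0.010 fully home. It slides straight down along the tub's axis against about 8 N of seal friction, with no spring, and stays where it is put. The tub can be carried by its lid.
- grip_0 (a point): Top centre of the grip bar on the lid of tub_0. The bar is 18 mm wide (tub's x), 56 mm long (tub's y) and rises 26 mm above the 5 mm lid plate, whose outline is that of the tub. This point is 91 mm above the tub's underside with the lid up, 81 mm with it home.
- tub_1: Steel tub, 72 mm (own x) by 84 mm (own y) by 50 mm high, about 0.3 kg with its lid, same both ways round. Origin: centre of its underside; z up. Absent in some runs (then None).
- lid_1 (a joint): How far the white lid of tub_1 is pushed down, m: 0 to 0.003 at the start (standing proud, the dark seal showing), 0.010 fully home. It slides straight down along the tub's axis against about 8 N of seal friction, with no spring, and stays where it is put. The tub can be carried by its lid.
- grip_1 (a point): Top centre of the grip bar on the lid of tub_1. The bar is 18 mm wide (tub's x), 56 mm long (tub's y) and rises 26 mm above the 5 mm lid plate, whose outline is that of the tub. This point is 91 mm above the tub's underside with the lid up, 81 mm with it home.
- tub_2: Steel tub, 72 mm (own x) by 84 mm (own y) by 50 mm high, about 0.3 kg with its lid, same both ways round. Origin: centre of its underside; z up. Absent in some runs (then None).
- lid_2 (a joint): How far the white lid of tub_2 is pushed down, m: 0 to 0.003 at the start (standing proud, the dark seal showing), 0.010 fully home. It slides straight down along the tub's axis against about 8 N of seal friction, with no spring, and stays where it is put. The tub can be carried by its lid.
- grip_2 (a point): Top centre of the grip bar on the lid of tub_2. The bar is 18 mm wide (tub's x), 56 mm long (tub's y) and rises 26 mm above the 5 mm lid plate, whose outline is that of the tub. This point is 91 mm above the tub's underside with the lid up, 81 mm with it home.
- tub_3: Steel tub, 72 mm (own x) by 84 mm (own y) by 50 mm high, about 0.3 kg with its lid, same both ways round. Origin: centre of its underside; z up. Absent in some runs (then None).
- lid_3 (a joint): How far the white lid of tub_3 is pushed down, m: 0 to 0.003 at the start (standing proud, the dark seal showing), 0.010 fully home. It slides straight down along the tub's axis against about 8 N of seal friction, with no spring, and stays where it is put. The tub can be carried by its lid.
- grip_3 (a point): Top centre of the grip bar on the lid of tub_3. The bar is 18 mm wide (tub's x), 56 mm long (tub's y) and rises 26 mm above the 5 mm lid plate, whose outline is that of the tub. This point is 91 mm above the tub's underside with the lid up, 81 mm with it home.
- shaker: Bystander: pale metal shaker with a domed lid, 69 mm wide, 96 mm tall, loose on the worktop. Origin: centre of its underside.
- cutter: Bystander: plain steel ring cutter, 64 mm across, 36 mm high, loose on the worktop. Origin: centre of its underside.
- bowl: Bystander: small steel bowl, 115 mm across, 38 mm high, loose on the worktop. Origin: centre of its underside.

How it is judged:
At the end, for the whole second after the job is handed in: Every tub present: lid pressed at least 8 mm; on the deck against the lip, its underside centre within 7 mm of the home place in x and z and within 180 mm of the stand's middle in y; leaning 0.28 to 0.42 rad, its 84 mm side within 0.14 rad of parallel to the lip; at rest, released (value of joint each of lid_0, lid_1, lid_2, lid_3 above 0.008 m and x of tub_0 in the frame of stand_corner between 0.027 and 0.041 m and z of tub_0 in the frame of stand_corner between 0.005 and 0.019 m and y of tub_0 in the frame of stand_corner between -0.18 and 0.18 m and angle between tub_0's own z axis and vertical between 0.28 and 0.42 rad and angle between the y axis of each of tub_0, tub_1, tub_2, tub_3 and the y axis of stand, either way round below 0.14 rad and linear speed of each of tub_0, tub_1, tub_2, tub_3 below 0.02 m/s and contact force between each of tub_0, tub_1, tub_2, tub_3 and the fingers below 0.05 N and x of tub_1 in the frame of stand_corner between 0.027 and 0.041 m and z of tub_1 in the frame of stand_corner between 0.005 and 0.019 m and y of tub_1 in the frame of stand_corner between -0.18 and 0.18 m and angle between tub_1's own z axis and vertical between 0.28 and 0.42 rad and x of tub_2 in the frame of stand_corner between 0.027 and 0.041 m and z of tub_2 in the frame of stand_corner between 0.005 and 0.019 m and y of tub_2 in the frame of stand_corner between -0.18 and 0.18 m and angle between tub_2's own z axis and vertical between 0.28 and 0.42 rad and x of tub_3 in the frame of stand_corner between 0.027 and 0.041 m and z of tub_3 in the frame of stand_corner between 0.005 and 0.019 m and y of tub_3 in the frame of stand_corner between -0.18 and 0.18 m and angle between tub_3's own z axis and vertical between 0.28 and 0.42 rad); the robot touches nothing.
It fails at once if tub_0 lifted off the worktop before its lid is fully home (height (world z) of tub_0 above 0.03 m and value of joint lid_0 below 0.007 m).
It fails at once if tub_1 lifted off the worktop before its lid is fully home (height (world z) of tub_1 above 0.03 m and value of joint lid_1 below 0.007 m).
It fails at once if tub_2 lifted off the worktop before its lid is fully home (height (world z) of tub_2 above 0.03 m and value of joint lid_2 below 0.007 m).
It fails at once if tub_3 lifted off the worktop before its lid is fully home (height (world z) of tub_3 above 0.03 m and value of joint lid_3 below 0.007 m).
It fails at once if the shaker, ring cutter or bowl knocked more than 6 cm away or over (distance of any of shaker, cutter, bowl from where it was at the start of the episode above 0.06 m or angle between any of shaker, cutter, bowl's own z axis and vertical above 0.6 rad).
Of tub_0, tub_1, tub_2, tub_3 only 3 to 4 are there at a start; the rules pass over those that are not, and their reading is None.
At some moment in a run one of tub_0, tub_1, tub_2, tub_3 may be knocked a few centimetres aside while the robot is not near it.
Once in a run the grip may slacken for a moment while it holds something.
It also fails if it takes over 210 s, if anything falls off the work surface, if the arm or the gripper's body presses on something with over 40 N, if the wrist force passes 120 N, or if a joint passes its speed limit or range.

ROBOT

A 7-joint arm with a two-finger parallel gripper is mounted at the origin on a cart in front of the work surface, level with it; the furniture and walls round the work are solid. World frame = base frame: x ahead of the robot, y to its left, z up, the work surface at z = 0. Lengths are in m, angles in rad, forces in N, time in s.
With the tool pointing down it reaches from about 0.4 to 0.9 m from the base axis. Payload 5.6 kg.
Tool frame: the origin (TCP) lies on the centre line of the jaws, within the pads' length; the fingertips stand 17 mm ahead of it and the grasp point (between the pads) lies 2 mm behind it; z points along the fingers, y is the line along which they close (so a half turn about z gives the same grasp; the last joint's range is limited). The gripper opens to 92 mm and grips with 3 to 60 N. Pads are 20 mm wide; open, the fingers measure 128 mm over their backs; the gripper's body (75 mm by 189 mm) begins 69 mm behind the grasp point.
Start: joints at [-1.325, 0.468, -0.012, 1.603, 0.006, 1.071, -0.056], TCP at [0.185, 0.623, 0.232] pointing down, gripper open.
Joint ranges: [-2.53, 2.53], [-0.31, 2.02], [-1.57, 1.55], [0.28, 2.44], [-1.29, 4.43], [0.15, 1.84], [-2.92, 2.92]. Speed limits (rad/s): [2.57, 2.57, 3.14, 3.14, 3.14, 3.14, 3.14].

INTERFACE

Orientations are given as [roll, pitch, yaw] about the fixed x, y, z axes, in that order (R = Rz(yaw) Ry(pitch) Rx(roll)).
In Python, from cell import * gives the robot as it stands. The module is installed in compiled form; this text tells all that it offers.
- The arm moves only by the shell command python3 -m inch 'ROWS' [FORCE]. ROWS is JSON, a list of rows, each an object of numbers: "x", "y", "z": the shift along the world's x, y, z each as a share of 0.3 m, from -1 to 1; "wx", "wy", "wz": the turn, a rotation vector about the world's x, y, z each as a share of 90 degrees, from -1 to 1; "grip": the opening, from -1 (shut) to 1 (fully open). A call has 1 to 10 rows; each row is the pose to reach, as a shift and turn from the pose commanded when the call began; what a row does not reach only later rows make up. A row lasts 1/12 s, in which the tool goes at most 41.7 mm and 7.16 degrees, less where a joint would pass 70% of its speed; a pose out of reach is approached as far as the arm can. A call with a number of a shift or a turn outside -1 to 1 is refused whole. A call with a gripper value outside its range is refused whole. The fingers move at their own pace and stop on an object; FORCE is the grip in N (left out, the last holds). Time passes only in rows, so rows that repeat a pose let the fingers close. It gives the time, the measured TCP pose, the force, the opening and the grip force at its end, in the units of the state.
- sense(): the state, without advancing time (a new reading comes with each control period).
- camera(name): name is "scene" or "top"; returns the picture (384x512x3 uint8, red, green, blue); there is no depth.
- get_calibration(name): a dict with "fx", "fy", "cx", "cy" (pixels), "dist_coeffs" ([k1, k2, p1, p2, k3] as OpenCV has them; the pictures are not rectified), "R" (3x3) and "t" (3): a world point X has camera coordinates R X + t. Camera axes: x right, y down, z forward; pixel columns grow to the right and rows downward; lengths in m; the calibration is good to about 2 mm. A picture is of the moment at which its call begins. get_calibration takes no time and is no camera call.
- sign_off(): hands the job in; it is judged then, once.
The state is a dict: "time": time; "joint_pos": joint angles; "qvel": joint speeds; "joint_efforts": joint torques, N m; "ee_pos": TCP position; "tcp_rot": TCP orientation; "wrist_force": force on the tool from outside, world axes, zero at the start; "torque": the same for the moment, N m; "gripper_width": finger opening in m; "finger_force": force on a finger pad.
Only numpy, scipy, OpenCV 4.12 (cv2) and the standard library are available. Lean on these libraries where they do the work, as an engineer would, in place of code of your own. Each camera call takes 0.05 s, during which the arm holds its last target. There are 200 camera calls.

## Working session

There is one attempt and no reset: what is moved stays moved. The work goes in short steps, Python scripts to look and compute and a shell command to move; the robot and the scene stay as the last step left them, time stands still between calls to the robot, and variables do not carry over. Pictures are saved under pics/ and viewed, at most 14 in all, crops included, and the job is handed in when it is done.

```bash
mkdir -p pics
python3 - <<'E'
from cell import *
import cv2
for n in("scene","top"):
    im=camera(n);cv2.imwrite(f"pics/{n}0.png",im[...,::-1]);c=get_calibration(n);print(n,c)
s=sense();print(s)
E
```

```text
scene {'fx': 465.18301479580464, 'fy': 465.18301479580464, 'cx': 248.6467959613895, 'cy': 189.86267894316046, 'dist_coeffs': array([0.01125417, 0.        , 0.        , 0.        , 0.        ]), 'R': array([[ 0.89868957, -0.43858063, -0.00202197],
       [-0.28921512, -0.58914835, -0.75449244],
       [ 0.32971453,  0.67863927, -0.65630563]]), 't': array([-0.42184724,  0.27594378,  1.25002017])}
top {'fx': 428.95834004329333, 'fy': 428.95834004329333, 'cx': 251.70470013149946, 'cy': 186.8109062813295, 'dist_coeffs': array([-0.09108037,  0.        ,  0.        ,  0.        ,  0.        ]), 'R': array([[ 0.02115694, -0.99973647,  0.00890918],
       [-0.98498764, -0.02237019, -0.17116931],
       [ 0.1713235 , -0.00515401, -0.98520135]]), 't': array([0.07740272, 0.55901489, 1.50842094])}
{'time': 0.1, 'joint_pos': array([-1.32500597,  0.46828181, -0.0116174 ,  1.60350043,  0.00598443,
        1.07137557, -0.05627907]), 'qvel': array([-7.13346466e-05, -2.65035048e-03,  1.89707634e-03, -2.28696638e-03,
        2.51855274e-04,  5.60620997e-04,  2.83085154e-03]), 'joint_efforts': array([ 9.80653313e-04, -5.21640801e+01, -1.25020268e-02, -2.44362026e+01,
       -5.67860110e-02,  1.40838569e-02,  5.37159940e-05]), 'ee_pos': array([0.1850289 , 0.62261162, 0.23075319]), 'tcp_rot': array([-3.14006495e+00,  9.17048466e-05,  2.85276423e+00]), 'wrist_force': array([ 0.34721157, -0.07066124,  0.13999889]), 'torque': array([-0.07846658,  0.02000261,  0.04692644]), 'finger_force': 0.0, 'gripper_width': 0.09173736852915451}
```

View pics/top0.png

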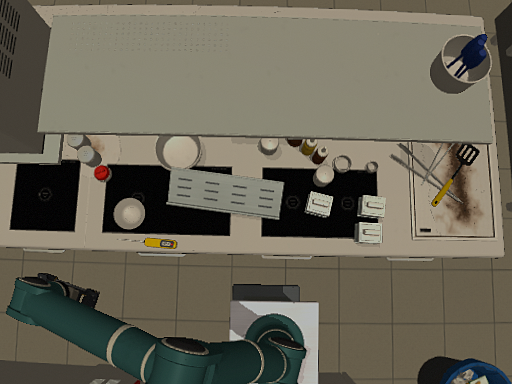

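View pics/scene0.png

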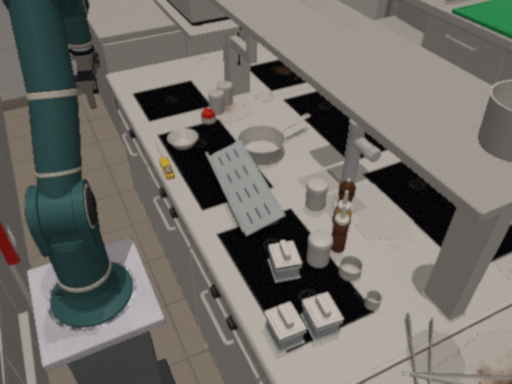

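```bash
cat > h.py <<'E'
from cell import *
import cv2, numpy as np
def ray(n,uv,z):
    c=get_calibration(n);K=np.array([[c['fx'],0,c['cx']],[0,c['fy'],c['cy']],[0,0,1]])
    p=cv2.undistortPoints(np.array(uv,float).reshape(-1,1,2),K,c['dist_coeffs']).reshape(-1,2)
    d=np.c_[p,np.ones(len(p))]@c['R'];o=-c['R'].T@c['t']
    return o+d*((np.reshape(z,(-1,))-o[2])/d[:,2])[:,None]
def proj(n,X):
    c=get_calibration(n);K=np.array([[c['fx'],0,c['cx']],[0,c['fy'],c['cy']],[0,0,1]])
    return cv2.projectPoints(np.array(X,float).reshape(-1,1,3),cv2.Rodrigues(c['R'])[0],c['t'],K,c['dist_coeffs'])[0].reshape(-1,2)
def crop(n,box,name,k=5,im=None):
    im=camera(n) if im is None else im
    x,y,w,h=box
    cv2.imwrite(f"pics/{name}.png",cv2.resize(im[y:y+h,x:x+w,::-1],None,fx=k,fy=k,interpolation=cv2.INTER_CUBIC))
    return im
E
python3 - <<'E'
from h import *
a=cv2.imread("pics/top0.png")[...,::-1]
crop("top",(290,160,110,90),"t1",7,a)
b=cv2.imread("pics/top0.png")[...,::-1]
crop("top",(155,155,140,75),"t2",5,a)
E
```

```text
(no output)
```

View pics/t1.png

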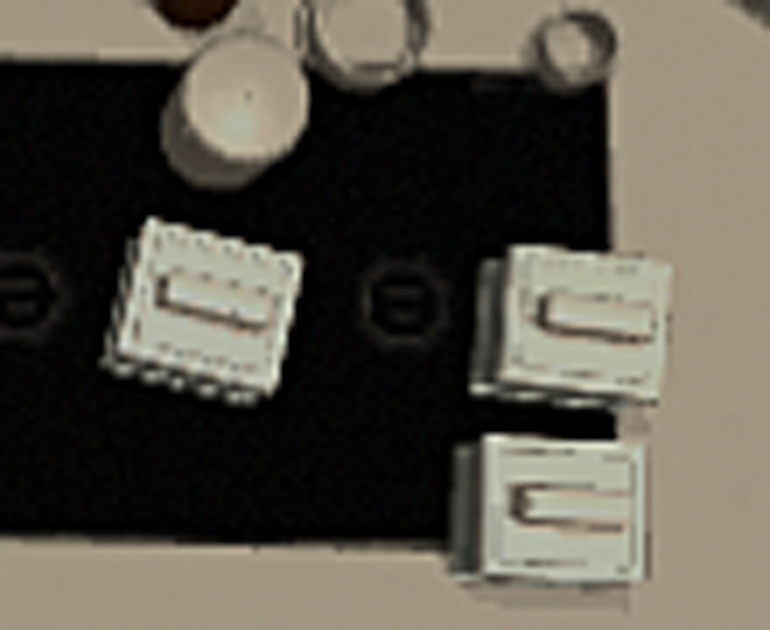

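View pics/t2.png

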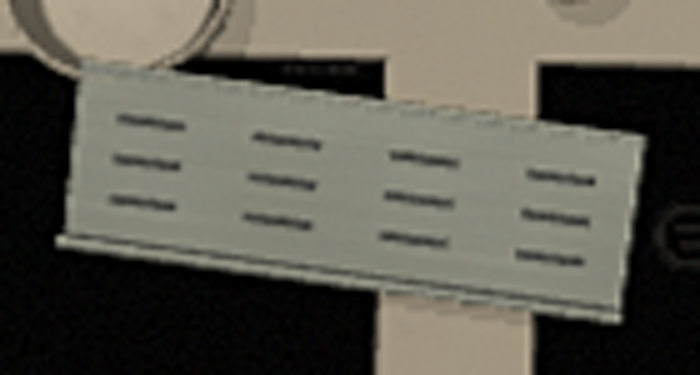

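Run:
```python
from h import *
np.set_printoptions(precision=4,suppress=True)
q={'A':[(150,220),(303,258),(273,393),(118,352)],'B':[(512,245),(670,262),(657,400),(498,385)],'C':[(485,435),(643,440),(643,580),(483,573)]}
bar={'A':(220,298),'B':(600,315),'C':(575,505)}
for k in q:
    p=np.array(q[k])/7+[290,160]-.43
    X=ray("top",p,.0635)
    d=(X[0]-X[1]+X[3]-X[2]);e=(X[0]-X[3]+X[1]-X[2])
    print(k,X.mean(0),"y-ang",np.arctan2(-d[0],d[1]),"x-ang",np.arctan2(e[1],e[0]),np.linalg.norm(d)/2,np.linalg.norm(e)/2,"bar",ray("top",[np.array(bar[k])/7+[290,160]-.43],.09))
f=lambda u:np.array(u)/5+[155,155]-.4
T=ray("top",[f((83,60)),f((645,137))],.0648);L=ray("top",[f((58,240)),f((620,320))],.0394)
for P in(T,L):
    d=P[0]-P[1];print(P,np.linalg.norm(d),np.arctan2(-d[0],d[1]))
d=T[0]-T[1];d=d+L[0]-L[1];d/=np.linalg.norm(d);ex=np.array([d[1],-d[0],0])
mT=T.mean(0);mL=L.mean(0);print("corner",mT-ex*.1175,mL+ex*.0106,ex)
# shaker: top centre
print("shaker",ray("top",[np.array((245,92))/7+[290,160]],.09))
```

```text
A [ 0.5004 -0.1551  0.0635] y-ang -0.2320158442189142 x-ang -0.23114846221717886 0.081330812103461 0.0711412260385357 bar [[ 0.5006 -0.1552  0.09  ]]
B [ 0.4955 -0.3485  0.0635] y-ang -0.0801554212605452 x-ang -0.12248412093665226 0.08300257417024692 0.07278078397424369 bar [[ 0.496  -0.3488  0.09  ]]
C [ 0.4007 -0.3355  0.0635] y-ang -0.02073142545366333 x-ang -0.02832960182286801 0.08225008581262083 0.0707636716805419 bar [[ 0.3998 -0.3337  0.09  ]]
[[ 0.6219  0.383   0.0648]
 [ 0.5744 -0.0247  0.0648]] 0.41041111868228564 -0.11604831076833777
[[ 0.4934  0.3988  0.0394]
 [ 0.4445 -0.0098  0.0394]] 0.4116106199270724 -0.11908578966154464
corner [0.4815 0.1929 0.0648] [0.4795 0.1933 0.0394] [ 0.9931 -0.1173  0.    ]
shaker [[ 0.6052 -0.1702  0.09  ]]
```

```bash
python3 -m inch '[{"x":0.6,"y":-1,"wz":-0.5,"grip":-0.1},{"x":0.6,"y":-1,"wz":-0.5,"grip":-0.1},{"x":0.6,"y":-1,"wz":-0.5,"grip":-0.1},{"x":0.6,"y":-1,"wz":-0.5,"grip":-0.1},{"x":0.6,"y":-1,"wz":-0.5,"grip":-0.1},{"x":0.6,"y":-1,"wz":-0.5,"grip":-0.1},{"x":0.6,"y":-1,"wz":-0.5,"grip":-0.1},{"x":0.6,"y":-1,"wz":-0.5,"grip":-0.1},{"x":0.6,"y":-1,"wz":-0.5,"grip":-0.1},{"x":0.6,"y":-1,"wz":-0.5,"grip":-0.1}]' 40
python3 -m inch '[{"x":0.4,"y":-1,"wz":-0.46,"grip":-0.1},{"x":0.4,"y":-1,"wz":-0.46,"grip":-0.1},{"x":0.4,"y":-1,"wz":-0.46,"grip":-0.1},{"x":0.4,"y":-1,"wz":-0.46,"grip":-0.1},{"x":0.4,"y":-1,"wz":-0.46,"grip":-0.1},{"x":0.4,"y":-1,"wz":-0.46,"grip":-0.1},{"x":0.4,"y":-1,"wz":-0.46,"grip":-0.1},{"x":0.4,"y":-1,"wz":-0.46,"grip":-0.1},{"x":0.4,"y":-1,"wz":-0.46,"grip":-0.1},{"x":0.4,"y":-1,"wz":-0.46,"grip":-0.1}]'
```

```text
validation failed for argument at $[0]...
validation failed for argument at $[0]...
```

```bash
python3 -m inch '[{"x":0.06,"y":-0.1,"z":0,"wx":0,"wy":0,"wz":-0.05,"grip":-0.1},{"x":0.6,"y":-1,"z":0,"wx":0,"wy":0,"wz":-0.5,"grip":-0.1},{"x":0.6,"y":-1,"z":0,"wx":0,"wy":0,"wz":-0.5,"grip":-0.1},{"x":0.6,"y":-1,"z":0,"wx":0,"wy":0,"wz":-0.5,"grip":-0.1},{"x":0.6,"y":-1,"z":0,"wx":0,"wy":0,"wz":-0.5,"grip":-0.1},{"x":0.6,"y":-1,"z":0,"wx":0,"wy":0,"wz":-0.5,"grip":-0.1},{"x":0.6,"y":-1,"z":0,"wx":0,"wy":0,"wz":-0.5,"grip":-0.1},{"x":0.6,"y":-1,"z":0,"wx":0,"wy":0,"wz":-0.5,"grip":-0.1},{"x":0.6,"y":-1,"z":0,"wx":0,"wy":0,"wz":-0.5,"grip":-0.1},{"x":0.6,"y":-1,"z":0,"wx":0,"wy":0,"wz":-0.5,"grip":-0.1}]' 40
```

```text
time: 0.93
ee_pos: [0.368, 0.3178, 0.2316]
tcp_rot: [-3.141, 0.002, 2.059]
wrist_force: [0.2, -1.0, -0.5]
gripper_width: 0.0416
finger_force: 0.0
```

```bash
python3 -m inch '[{"x":0.4,"y":-1,"z":0,"wx":0,"wy":0,"wz":-0.46,"grip":-0.1},{"x":0.4,"y":-1,"z":0,"wx":0,"wy":0,"wz":-0.46,"grip":-0.1},{"x":0.4,"y":-1,"z":0,"wx":0,"wy":0,"wz":-0.46,"grip":-0.1},{"x":0.4,"y":-1,"z":0,"wx":0,"wy":0,"wz":-0.46,"grip":-0.1},{"x":0.4,"y":-1,"z":0,"wx":0,"wy":0,"wz":-0.46,"grip":-0.1},{"x":0.4,"y":-1,"z":0,"wx":0,"wy":0,"wz":-0.46,"grip":-0.1},{"x":0.4,"y":-1,"z":0,"wx":0,"wy":0,"wz":-0.46,"grip":-0.1},{"x":0.4,"y":-1,"z":0,"wx":0,"wy":0,"wz":-0.46,"grip":-0.1}]' 
python3 -m inch '[{"x":0.04,"y":-0.57,"z":-0.3,"wx":0,"wy":0,"wz":0,"grip":-0.1},{"x":0.04,"y":-0.57,"z":-0.3,"wx":0,"wy":0,"wz":0,"grip":-0.1},{"x":0.04,"y":-0.57,"z":-0.3,"wx":0,"wy":0,"wz":0,"grip":-0.1},{"x":0.04,"y":-0.57,"z":-0.3,"wx":0,"wy":0,"wz":0,"grip":-0.1},{"x":0.04,"y":-0.57,"z":-0.3,"wx":0,"wy":0,"wz":0,"grip":-0.1},{"x":0.04,"y":-0.57,"z":-0.3,"wx":0,"wy":0,"wz":0,"grip":-0.1},{"x":0.04,"y":-0.57,"z":-0.3,"wx":0,"wy":0,"wz":0,"grip":-0.1}]'
python3 - <<'E'
from h import *
crop("scene",(200,180,200,190),"s1",3)
E
```

```text
time: 1.6
ee_pos: [0.4859, 0.0207, 0.2317]
tcp_rot: [3.141, 0.0, 1.343]
wrist_force: [-0.1, 1.2, 0.4]
gripper_width: 0.0414
finger_force: 0.0
time: 2.18
ee_pos: [0.4966, -0.1484, 0.1406]
tcp_rot: [-3.139, 0.001, 1.342]
wrist_force: [0.0, 0.7, 0.1]
gripper_width: 0.0414
finger_force: 0.0
```

View pics/s1.png

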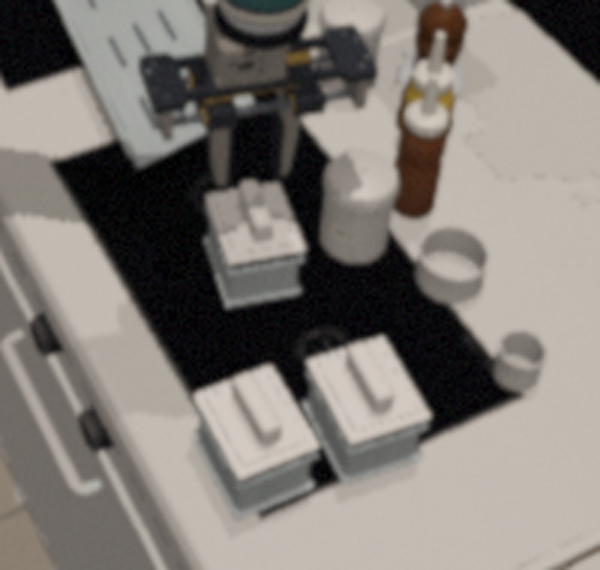

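```bash
python3 -m inch '[{"x":0.012,"y":-0.022,"z":-0.1,"wx":0,"wy":0,"wz":0,"grip":-0.1},{"x":0.012,"y":-0.022,"z":-0.185,"wx":0,"wy":0,"wz":0,"grip":-0.1},{"x":0.012,"y":-0.022,"z":-0.185,"wx":0,"wy":0,"wz":0,"grip":-0.1},{"x":0.012,"y":-0.022,"z":-0.185,"wx":0,"wy":0,"wz":0,"grip":-1},{"x":0.012,"y":-0.022,"z":-0.185,"wx":0,"wy":0,"wz":0,"grip":-1},{"x":0.012,"y":-0.022,"z":-0.185,"wx":0,"wy":0,"wz":0,"grip":-1},{"x":0.012,"y":-0.022,"z":-0.185,"wx":0,"wy":0,"wz":0,"grip":-1},{"x":0.012,"y":-0.022,"z":-0.185,"wx":0,"wy":0,"wz":0,"grip":-1}]' 45
python3 -m inch '[{"x":0,"y":0,"z":-0.02,"wx":0,"wy":0,"wz":0,"grip":-1},{"x":0,"y":0,"z":-0.03,"wx":0,"wy":0,"wz":0,"grip":-1},{"x":0,"y":0,"z":-0.04,"wx":0,"wy":0,"wz":0,"grip":-1},{"x":0,"y":0,"z":-0.045,"wx":0,"wy":0,"wz":0,"grip":-1},{"x":0,"y":0,"z":-0.045,"wx":0,"wy":0,"wz":0,"grip":-1}]'
```

```text
time: 2.9
ee_pos: [0.5015, -0.154, 0.0874]
tcp_rot: [3.14, -0.001, 1.345]
wrist_force: [-2.1, 1.3, 7.2]
gripper_width: 0.0178
finger_force: 45.0
time: 3.32
ee_pos: [0.5015, -0.1542, 0.0779]
tcp_rot: [3.141, -0.005, 1.345]
wrist_force: [-15.1, 5.9, 52.3]
gripper_width: 0.0177
finger_force: 45.1
```

```bash
python3 -m inch '[{"x":0,"y":0,"z":0.03,"wx":0,"wy":0,"wz":0,"grip":-1},{"x":0,"y":0,"z":0.1,"wx":0,"wy":0,"wz":0,"grip":-1},{"x":0,"y":0,"z":0.2,"wx":0,"wy":0,"wz":0,"grip":-1},{"x":0,"y":0,"z":0.3,"wx":0,"wy":0,"wz":0,"grip":-1},{"x":0,"y":0,"z":0.4,"wx":0,"wy":0,"wz":0,"grip":-1},{"x":0,"y":0,"z":0.4,"wx":0,"wy":0,"wz":0,"grip":-1}]' 60
python3 - <<'E'
from h import *
crop("scene",(150,100,230,200),"s2",3)
E
```

```text
time: 3.82
ee_pos: [0.5037, -0.1557, 0.1978]
tcp_rot: [3.132, -0.001, 1.344]
wrist_force: [0.5, -0.4, -3.7]
gripper_width: 0.0175
finger_force: 60.0
```

View pics/s2.png

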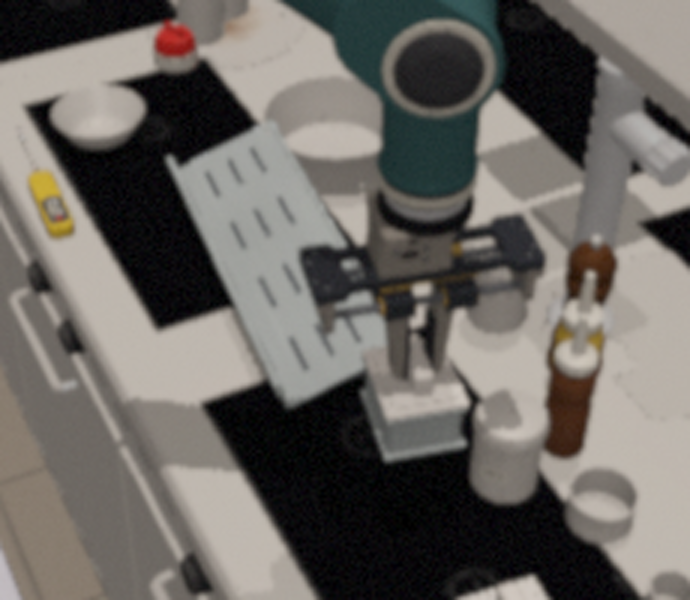

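```bash
python3 -m inch '[{"x":-0.02,"y":0.1,"z":0,"wx":0,"wy":0,"wz":0.03,"grip":-1},{"x":-0.02,"y":0.2,"z":0,"wx":0,"wy":0,"wz":0.068,"grip":-1},{"x":-0.02,"y":0.3,"z":0,"wx":0,"wy":0,"wz":0.068,"grip":-1},{"x":-0.02,"y":0.4,"z":0,"wx":0,"wy":0,"wz":0.068,"grip":-1},{"x":-0.02,"y":0.5,"z":0,"wx":0,"wy":0,"wz":0.068,"grip":-1},{"x":-0.04,"y":0.6,"z":0,"wx":0,"wy":0,"wz":0.068,"grip":-1},{"x":-0.06,"y":0.7,"z":0,"wx":0,"wy":0,"wz":0.068,"grip":-1},{"x":-0.06,"y":0.8,"z":0,"wx":0,"wy":0,"wz":0.068,"grip":-1}]'
python3 -m inch '[{"x":0,"y":0.1,"z":0,"wx":0,"wy":0,"wz":0,"grip":-1},{"x":0,"y":0.2,"z":0,"wx":0,"wy":0,"wz":0,"grip":-1},{"x":0,"y":0.3,"z":0,"wx":0,"wy":0,"wz":0,"grip":-1},{"x":0,"y":0.4,"z":0,"wx":0,"wy":0,"wz":0,"grip":-1},{"x":0,"y":0.5,"z":0,"wx":0,"wy":0,"wz":0,"grip":-1},{"x":0,"y":0.6,"z":0,"wx":0,"wy":0,"wz":0,"grip":-1},{"x":0,"y":0.7,"z":0,"wx":0,"wy":0,"wz":0,"grip":-1},{"x":0,"y":0.74,"z":0,"wx":0,"wy":0,"wz":0,"grip":-1},{"x":0,"y":0.74,"z":0,"wx":0,"wy":0,"wz":0,"grip":-1},{"x":0,"y":0.74,"z":0,"wx":0,"wy":0,"wz":0,"grip":-1}]'
```

```text
time: 4.53
ee_pos: [0.48, 0.0866, 0.1907]
tcp_rot: [-3.137, 0.001, 1.452]
wrist_force: [0.0, 0.0, -3.3]
gripper_width: 0.0176
finger_force: 60.0
time: 5.37
ee_pos: [0.4817, 0.3067, 0.1908]
tcp_rot: [-3.14, 0.003, 1.453]
wrist_force: [0.2, -0.7, -4.2]
gripper_width: 0.0172
finger_force: 60.0
```

```bash
python3 -m inch '[{"x":0,"y":-0.012,"z":0,"wx":-0.013,"wy":-0.11,"wz":0,"grip":-1},{"x":0,"y":-0.012,"z":0,"wx":-0.026,"wy":-0.22,"wz":0,"grip":-1},{"x":0,"y":-0.012,"z":0,"wx":-0.026,"wy":-0.22,"wz":0,"grip":-1},{"x":0.007,"y":-0.012,"z":-0.087,"wx":-0.026,"wy":-0.22,"wz":0,"grip":-1},{"x":0.007,"y":-0.012,"z":-0.087,"wx":-0.026,"wy":-0.22,"wz":0,"grip":-1},{"x":0.007,"y":-0.012,"z":-0.087,"wx":-0.026,"wy":-0.22,"wz":0,"grip":-1}]'
python3 - <<'E'
from h import *
crop("scene",(150,60,230,200),"s3",3)
E
```

```text
time: 5.87
ee_pos: [0.4841, 0.3013, 0.1654]
tcp_rot: [2.796, 0.003, 1.449]
wrist_force: [1.6, -0.4, -3.0]
gripper_width: 0.018
finger_force: 60.0
```

View pics/s3.png

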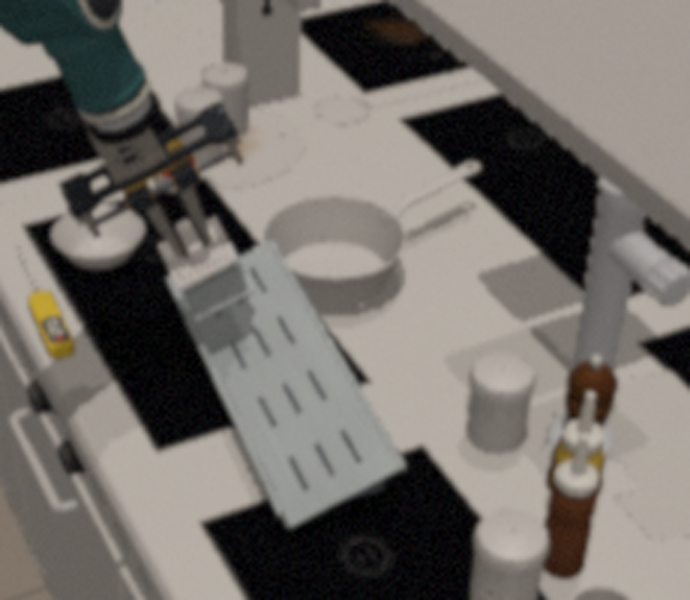

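```bash
python3 -m inch '[{"x":0.023,"y":-0.003,"z":-0.063,"wx":0,"wy":0,"wz":0,"grip":-1},{"x":0.045,"y":-0.005,"z":-0.125,"wx":0,"wy":0,"wz":0,"grip":-1},{"x":0.058,"y":-0.007,"z":-0.16,"wx":0,"wy":0,"wz":0,"grip":-1},{"x":0.063,"y":-0.008,"z":-0.175,"wx":0,"wy":0,"wz":0,"grip":-1},{"x":0.068,"y":-0.008,"z":-0.188,"wx":0,"wy":0,"wz":0,"grip":-1},{"x":0.068,"y":-0.008,"z":-0.188,"wx":0,"wy":0,"wz":0,"grip":-1},{"x":0.068,"y":-0.008,"z":-0.188,"wx":0,"wy":0,"wz":0,"grip":-1}]'
```

```text
time: 6.5
ee_pos: [0.5063, 0.3013, 0.1113]
tcp_rot: [2.793, -0.002, 1.45]
wrist_force: [-1.1, 0.4, -3.6]
gripper_width: 0.0174
finger_force: 60.0
```

```bash
python3 -m inch '[{"x":0.003,"y":0,"z":-0.008,"wx":0,"wy":0,"wz":0,"grip":-1},{"x":0.005,"y":0,"z":-0.015,"wx":0,"wy":0,"wz":0,"grip":-1},{"x":0.005,"y":0,"z":-0.015,"wx":0,"wy":0,"wz":0,"grip":-1},{"x":0.005,"y":0,"z":-0.015,"wx":0,"wy":0,"wz":0,"grip":-1}]'
```

```text
time: 6.83
ee_pos: [0.5065, 0.3017, 0.1106]
tcp_rot: [2.795, -0.003, 1.45]
wrist_force: [-29.2, -10.3, 53.3]
gripper_width: 0.0177
finger_force: 60.0
```

```bash
python3 -m inch '[{"x":-0.003,"y":0,"z":0.01,"wx":0,"wy":0,"wz":0,"grip":-1},{"x":-0.003,"y":0,"z":0.01,"wx":0,"wy":0,"wz":0,"grip":-0.1},{"x":-0.003,"y":0,"z":0.01,"wx":0,"wy":0,"wz":0,"grip":-0.1},{"x":-0.003,"y":0,"z":0.01,"wx":0,"wy":0,"wz":0,"grip":-0.1},{"x":-0.003,"y":0,"z":0.01,"wx":0,"wy":0,"wz":0,"grip":-0.1},{"x":-0.02,"y":0,"z":0.06,"wx":0,"wy":0,"wz":0,"grip":-0.1},{"x":-0.06,"y":0.005,"z":0.16,"wx":0,"wy":0,"wz":0,"grip":-0.1},{"x":-0.11,"y":0.01,"z":0.3,"wx":0,"wy":0,"wz":0,"grip":-0.1},{"x":-0.11,"y":0.01,"z":0.3,"wx":0,"wy":0,"wz":0,"grip":-0.1},{"x":-0.11,"y":0.01,"z":0.3,"wx":0,"wy":0,"wz":0,"grip":-0.1}]'
python3 -m inch '[{"x":0.05,"y":-0.1,"z":0,"wx":0.013,"wy":0.11,"wz":0,"grip":-0.1},{"x":0.05,"y":-0.2,"z":0,"wx":0.026,"wy":0.22,"wz":0,"grip":-0.1},{"x":0.05,"y":-1,"z":0,"wx":0.026,"wy":0.22,"wz":0,"grip":-0.1},{"x":0.05,"y":-1,"z":0,"wx":0.026,"wy":0.22,"wz":0,"grip":-0.1},{"x":0.05,"y":-1,"z":0,"wx":0.026,"wy":0.22,"wz":0,"grip":-0.1},{"x":0.05,"y":-1,"z":0,"wx":0.026,"wy":0.22,"wz":0,"grip":-0.1},{"x":0.05,"y":-1,"z":0,"wx":0.026,"wy":0.22,"wz":0,"grip":-0.1},{"x":0.05,"y":-1,"z":0,"wx":0.026,"wy":0.22,"wz":0,"grip":-0.1},{"x":0.05,"y":-1,"z":0,"wx":0.026,"wy":0.22,"wz":0,"grip":-0.1}]'
python3 - <<'E'
from h import *
a=camera("top");b=camera("scene")
cv2.imwrite("pics/m.png",np.vstack([cv2.resize(x[...,::-1],None,fx=3,fy=3,interpolation=cv2.INTER_CUBIC) for x in(a[155:235,155:395],b[110:230,150:390])]))
cv2.imwrite("pics/top1.png",a[...,::-1])
E
```

```text
time: 7.67
ee_pos: [0.4743, 0.3061, 0.1976]
tcp_rot: [2.792, -0.005, 1.453]
wrist_force: [-1.0, 0.1, -0.2]
gripper_width: 0.0415
finger_force: 0.0
time: 8.42
ee_pos: [0.488, -0.0042, 0.1945]
tcp_rot: [-3.141, 0.004, 1.439]
wrist_force: [-1.5, -0.1, 0.1]
gripper_width: 0.0415
finger_force: 0.0
```

View pics/m.png

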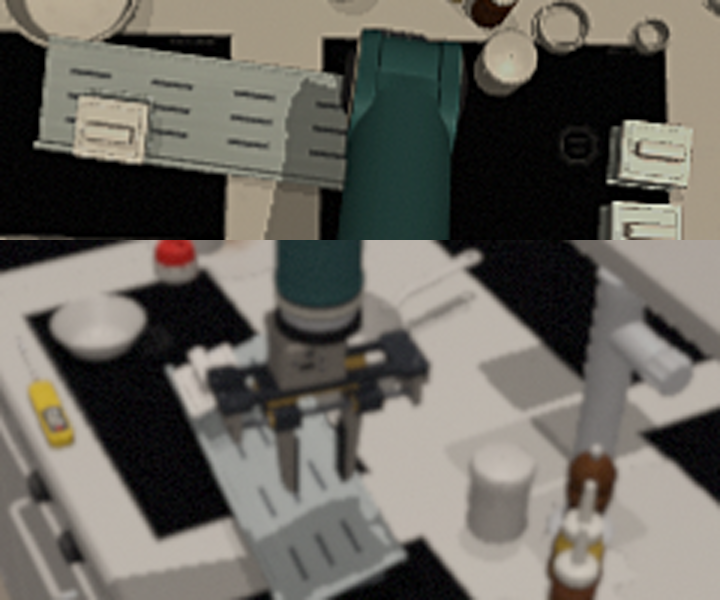

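```bash
python3 -m inch '[{"x":0.025,"y":-1,"z":0,"wx":0,"wy":0,"wz":0.015,"grip":-0.1},{"x":0.025,"y":-1,"z":0,"wx":0,"wy":0,"wz":0.015,"grip":-0.1},{"x":0.025,"y":-1,"z":0,"wx":0,"wy":0,"wz":0.015,"grip":-0.1},{"x":0.025,"y":-1,"z":0,"wx":0,"wy":0,"wz":0.015,"grip":-0.1},{"x":0.025,"y":-1,"z":0,"wx":0,"wy":0,"wz":0.015,"grip":-0.1},{"x":0.025,"y":-1,"z":0,"wx":0,"wy":0,"wz":0.015,"grip":-0.1},{"x":0.025,"y":-1,"z":0,"wx":0,"wy":0,"wz":0.015,"grip":-0.1},{"x":0.025,"y":-1,"z":0,"wx":0,"wy":0,"wz":0.015,"grip":-0.1}]'
python3 -m inch '[{"x":0,"y":-0.1,"z":-0.1,"wx":0,"wy":0,"wz":0,"grip":-0.1},{"x":0,"y":-0.178,"z":-0.18,"wx":0,"wy":0,"wz":0,"grip":-0.1},{"x":0,"y":-0.178,"z":-0.18,"wx":0,"wy":0,"wz":0,"grip":-0.1},{"x":0,"y":-0.178,"z":-0.18,"wx":0,"wy":0,"wz":0,"grip":-0.1},{"x":0,"y":-0.178,"z":-0.18,"wx":0,"wy":0,"wz":0,"grip":-0.1}]' 45
python3 - <<'E'
from h import *
crop("scene",(220,220,170,150),"s4",3)
E
```

```text
time: 9.18
ee_pos: [0.4954, -0.3017, 0.1948]
tcp_rot: [-3.141, 0.005, 1.47]
wrist_force: [0.2, -0.4, 0.4]
gripper_width: 0.0413
finger_force: 0.0
time: 9.6
ee_pos: [0.4971, -0.3472, 0.1409]
tcp_rot: [-3.141, -0.001, 1.477]
wrist_force: [-0.7, 1.7, 0.2]
gripper_width: 0.0413
finger_force: 0.0
```

View pics/s4.png

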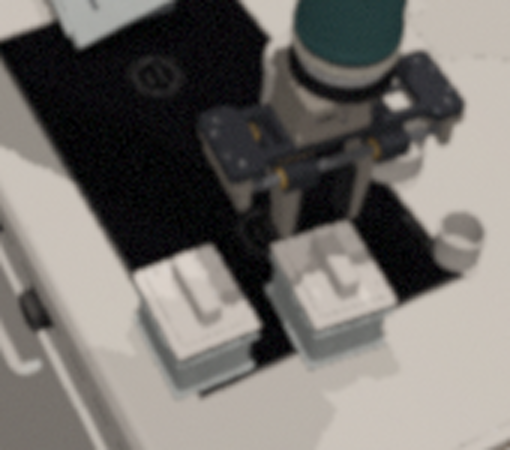

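Gripper sits above tub B's bar (crop 340,270), aligned; descend, grip and press.

```bash
python3 -m inch '[{"x":0,"y":0,"z":-0.1,"wx":0,"wy":0,"wz":0,"grip":-0.1},{"x":0,"y":0,"z":-0.185,"wx":0,"wy":0,"wz":0,"grip":-0.1},{"x":0,"y":0,"z":-0.185,"wx":0,"wy":0,"wz":0,"grip":-0.1},{"x":0,"y":0,"z":-0.185,"wx":0,"wy":0,"wz":0,"grip":-1},{"x":0,"y":0,"z":-0.185,"wx":0,"wy":0,"wz":0,"grip":-1},{"x":0,"y":0,"z":-0.185,"wx":0,"wy":0,"wz":0,"grip":-1},{"x":0,"y":0,"z":-0.185,"wx":0,"wy":0,"wz":0,"grip":-1},{"x":0,"y":0,"z":-0.185,"wx":0,"wy":0,"wz":0,"grip":-1}]' 45
python3 -m inch '[{"x":0,"y":0,"z":-0.02,"wx":0,"wy":0,"wz":0,"grip":-1},{"x":0,"y":0,"z":-0.03,"wx":0,"wy":0,"wz":0,"grip":-1},{"x":0,"y":0,"z":-0.04,"wx":0,"wy":0,"wz":0,"grip":-1},{"x":0,"y":0,"z":-0.045,"wx":0,"wy":0,"wz":0,"grip":-1},{"x":0,"y":0,"z":-0.045,"wx":0,"wy":0,"wz":0,"grip":-1}]'
```

```text
time: 10.32
ee_pos: [0.4952, -0.348, 0.0858]
tcp_rot: [-3.139, -0.001, 1.476]
wrist_force: [2.5, 1.5, 3.1]
gripper_width: 0.0185
finger_force: 43.8
time: 10.73
ee_pos: [0.502, -0.3488, 0.0811]
tcp_rot: [3.13, -0.003, 1.477]
wrist_force: [-3.5, 14.0, 55.7]
gripper_width: 0.0172
finger_force: 45.2
```

Run:
```python
from h import *
crop("scene",(245,270,120,90),"s5",6)
```

```text
(no output)
```

View pics/s5.png

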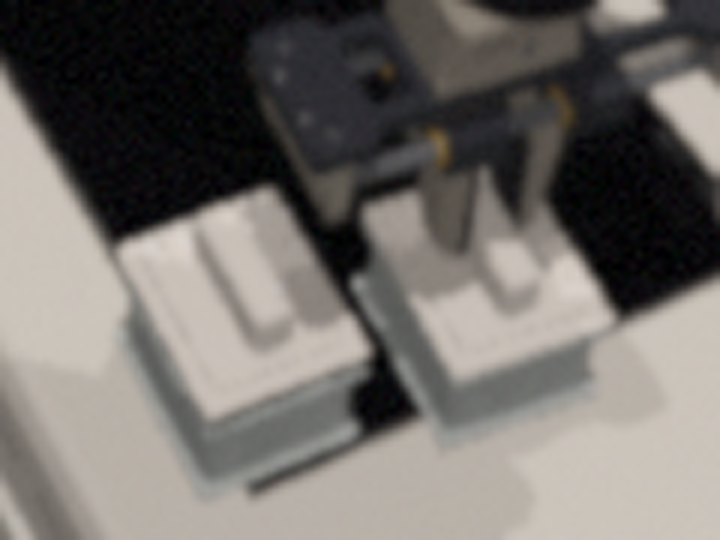

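```bash
python3 -m inch '[{"x":0,"y":0,"z":0.03,"wx":0,"wy":0,"wz":0,"grip":-1},{"x":0,"y":0,"z":0.03,"wx":0,"wy":0,"wz":0,"grip":-0.1},{"x":0,"y":0,"z":0.03,"wx":0,"wy":0,"wz":0,"grip":-0.1},{"x":0,"y":0,"z":0.03,"wx":0,"wy":0,"wz":0,"grip":-0.1},{"x":0,"y":0,"z":0.02,"wx":0,"wy":0,"wz":0,"grip":-0.1},{"x":0,"y":0,"z":0.01,"wx":0,"wy":0,"wz":0,"grip":-0.1},{"x":0,"y":0,"z":0.005,"wx":0,"wy":0,"wz":0,"grip":-0.1},{"x":0,"y":0,"z":0.005,"wx":0,"wy":0,"wz":0,"grip":-0.1}]' 45
```

```text
time: 11.45
ee_pos: [0.4956, -0.3487, 0.0729]
tcp_rot: [-3.14, -0.0, 1.475]
wrist_force: [-0.9, -0.2, 0.7]
gripper_width: 0.0413
finger_force: 0.0
```

```bash
python3 -m inch '[{"x":0,"y":0,"z":0.005,"wx":0,"wy":0,"wz":0,"grip":-1},{"x":0,"y":0,"z":0.005,"wx":0,"wy":0,"wz":0,"grip":-1},{"x":0,"y":0,"z":0.005,"wx":0,"wy":0,"wz":0,"grip":-1},{"x":0,"y":0,"z":0.005,"wx":0,"wy":0,"wz":0,"grip":-1},{"x":0,"y":0,"z":0.005,"wx":0,"wy":0,"wz":0,"grip":-1}]' 60
python3 -m inch '[{"x":0,"y":0,"z":0.05,"wx":0,"wy":0,"wz":0,"grip":-1},{"x":0,"y":0,"z":0.1,"wx":0,"wy":0,"wz":0,"grip":-1},{"x":0,"y":0,"z":0.2,"wx":0,"wy":0,"wz":0,"grip":-1},{"x":0,"y":0,"z":0.3,"wx":0,"wy":0,"wz":0,"grip":-1},{"x":0,"y":0,"z":0.38,"wx":0,"wy":0,"wz":0,"grip":-1},{"x":0,"y":0,"z":0.38,"wx":0,"wy":0,"wz":0,"grip":-1}]'
```

```text
time: 11.87
ee_pos: [0.4967, -0.3489, 0.0757]
tcp_rot: [3.141, 0.0, 1.475]
wrist_force: [1.4, 0.5, -1.3]
gripper_width: 0.0176
finger_force: 60.0
time: 12.37
ee_pos: [0.498, -0.3507, 0.1941]
tcp_rot: [3.135, 0.003, 1.475]
wrist_force: [0.7, -0.3, -3.8]
gripper_width: 0.0177
finger_force: 60.0
```

```bash
python3 -m inch '[{"x":0,"y":0.1,"z":0,"wx":0,"wy":0,"wz":-0.014,"grip":-1},{"x":0,"y":0.2,"z":0,"wx":0,"wy":0,"wz":-0.014,"grip":-1},{"x":0,"y":0.3,"z":0,"wx":0,"wy":0,"wz":-0.014,"grip":-1},{"x":-0.02,"y":0.4,"z":0,"wx":0,"wy":0,"wz":-0.014,"grip":-1},{"x":-0.04,"y":0.5,"z":0,"wx":0,"wy":0,"wz":-0.014,"grip":-1},{"x":-0.06,"y":0.6,"z":0,"wx":0,"wy":0,"wz":-0.014,"grip":-1},{"x":-0.083,"y":0.7,"z":0,"wx":0,"wy":0,"wz":-0.014,"grip":-1},{"x":-0.083,"y":0.8,"z":0,"wx":0,"wy":0,"wz":-0.014,"grip":-1},{"x":-0.083,"y":0.91,"z":0,"wx":0,"wy":0,"wz":-0.014,"grip":-1},{"x":-0.083,"y":0.91,"z":0,"wx":0,"wy":0,"wz":-0.014,"grip":-1}]'
python3 -m inch '[{"x":0,"y":0.1,"z":0,"wx":0,"wy":0,"wz":0,"grip":-1},{"x":0,"y":0.2,"z":0,"wx":0,"wy":0,"wz":0,"grip":-1},{"x":0,"y":0.3,"z":0,"wx":0,"wy":0,"wz":0,"grip":-1},{"x":0,"y":0.4,"z":0,"wx":0,"wy":0,"wz":0,"grip":-1},{"x":0,"y":0.5,"z":0,"wx":0,"wy":0,"wz":0,"grip":-1},{"x":0,"y":0.6,"z":0,"wx":0,"wy":0,"wz":0,"grip":-1},{"x":0,"y":0.7,"z":0,"wx":0,"wy":0,"wz":0,"grip":-1},{"x":0,"y":0.8,"z":0,"wx":0,"wy":0,"wz":0,"grip":-1},{"x":0,"y":0.9,"z":0,"wx":0,"wy":0,"wz":0,"grip":-1},{"x":0,"y":0.9,"z":0,"wx":0,"wy":0,"wz":0,"grip":-1}]'
```

```text
time: 13.2
ee_pos: [0.4701, -0.0688, 0.1879]
tcp_rot: [-3.138, -0.003, 1.462]
wrist_force: [0.0, 0.2, -3.7]
gripper_width: 0.0175
finger_force: 60.0
time: 14.03
ee_pos: [0.4699, 0.2006, 0.1881]
tcp_rot: [-3.14, -0.002, 1.462]
wrist_force: [-0.1, 0.8, -3.5]
gripper_width: 0.0175
finger_force: 60.0
```

```bash
python3 -m inch '[{"x":0,"y":0,"z":0,"wx":-0.013,"wy":-0.11,"wz":0,"grip":-1},{"x":0,"y":0,"z":0,"wx":-0.026,"wy":-0.22,"wz":0,"grip":-1},{"x":0,"y":0,"z":0,"wx":-0.026,"wy":-0.22,"wz":0,"grip":-1},{"x":0,"y":0,"z":-0.09,"wx":-0.026,"wy":-0.22,"wz":0,"grip":-1},{"x":0,"y":0,"z":-0.09,"wx":-0.026,"wy":-0.22,"wz":0,"grip":-1},{"x":0,"y":0,"z":-0.09,"wx":-0.026,"wy":-0.22,"wz":0,"grip":-1}]'
```

```text
time: 14.53
ee_pos: [0.4699, 0.1931, 0.1611]
tcp_rot: [2.797, 0.004, 1.453]
wrist_force: [1.5, -1.1, -3.0]
gripper_width: 0.0175
finger_force: 60.0
```

```bash
python3 -m inch '[{"x":0.027,"y":-0.002,"z":-0.06,"wx":0,"wy":0,"wz":0,"grip":-1},{"x":0.05,"y":-0.004,"z":-0.12,"wx":0,"wy":0,"wz":0,"grip":-1},{"x":0.066,"y":-0.006,"z":-0.155,"wx":0,"wy":0,"wz":0,"grip":-1},{"x":0.072,"y":-0.006,"z":-0.17,"wx":0,"wy":0,"wz":0,"grip":-1},{"x":0.073,"y":-0.006,"z":-0.174,"wx":0,"wy":0,"wz":0,"grip":-1},{"x":0.073,"y":-0.006,"z":-0.174,"wx":0,"wy":0,"wz":0,"grip":-1},{"x":0.073,"y":-0.006,"z":-0.174,"wx":0,"wy":0,"wz":0,"grip":-1}]'
```

```text
time: 15.12
ee_pos: [0.4938, 0.1921, 0.1112]
tcp_rot: [2.793, -0.001, 1.452]
wrist_force: [-0.1, -0.3, -3.5]
gripper_width: 0.0174
finger_force: 60.0
```

```bash
python3 -m inch '[{"x":0.003,"y":0,"z":-0.005,"wx":0,"wy":0,"wz":0,"grip":-1},{"x":0.003,"y":0,"z":-0.008,"wx":0,"wy":0,"wz":0,"grip":-1},{"x":0.003,"y":0,"z":-0.008,"wx":0,"wy":0,"wz":0,"grip":-1},{"x":0.003,"y":0,"z":-0.008,"wx":0,"wy":0,"wz":0,"grip":-1}]'
```

```text
time: 15.45
ee_pos: [0.4942, 0.1927, 0.1083]
tcp_rot: [2.793, -0.001, 1.454]
wrist_force: [0.1, 0.3, -1.0]
gripper_width: 0.0179
finger_force: 60.0
```

```bash
python3 -m inch '[{"x":0,"y":0,"z":-0.002,"wx":0,"wy":0,"wz":0,"grip":-1},{"x":0,"y":0,"z":-0.002,"wx":0,"wy":0,"wz":0,"grip":-0.1},{"x":0,"y":0,"z":-0.002,"wx":0,"wy":0,"wz":0,"grip":-0.1},{"x":0,"y":0,"z":-0.002,"wx":0,"wy":0,"wz":0,"grip":-0.1},{"x":0,"y":0,"z":0.0,"wx":0,"wy":0,"wz":0,"grip":-0.1},{"x":-0.02,"y":0,"z":0.06,"wx":0,"wy":0,"wz":0,"grip":-0.1},{"x":-0.06,"y":0.005,"z":0.16,"wx":0,"wy":0,"wz":0,"grip":-0.1},{"x":-0.11,"y":0.01,"z":0.3,"wx":0,"wy":0,"wz":0,"grip":-0.1},{"x":-0.11,"y":0.01,"z":0.3,"wx":0,"wy":0,"wz":0,"grip":-0.1},{"x":-0.11,"y":0.01,"z":0.3,"wx":0,"wy":0,"wz":0,"grip":-0.1}]' 45
python3 -m inch '[{"x":0,"y":-0.1,"z":0,"wx":0.013,"wy":0.11,"wz":0,"grip":-0.1},{"x":0,"y":-0.2,"z":0,"wx":0.026,"wy":0.22,"wz":0,"grip":-0.1},{"x":0,"y":-1,"z":0,"wx":0.026,"wy":0.22,"wz":0,"grip":-0.1},{"x":0,"y":-1,"z":0,"wx":0.026,"wy":0.22,"wz":0,"grip":-0.1},{"x":0,"y":-1,"z":0,"wx":0.026,"wy":0.22,"wz":0,"grip":-0.1},{"x":0,"y":-1,"z":0,"wx":0.026,"wy":0.22,"wz":0,"grip":-0.1},{"x":0,"y":-1,"z":0,"wx":0.026,"wy":0.22,"wz":0,"grip":-0.1},{"x":0,"y":-1,"z":0,"wx":0.026,"wy":0.22,"wz":0,"grip":-0.1},{"x":0,"y":-1,"z":0,"wx":0.026,"wy":0.22,"wz":0,"grip":-0.1}]'
python3 - <<'E'
from h import *
a=camera("top")
crop("top",(160,160,240,90),"t3",3,a)
E
```

```text
time: 16.28
ee_pos: [0.4617, 0.1972, 0.2003]
tcp_rot: [2.791, -0.006, 1.455]
wrist_force: [0.3, -0.1, -0.2]
gripper_width: 0.0413
finger_force: 0.0
time: 17.03
ee_pos: [0.46, -0.112, 0.1971]
tcp_rot: [-3.141, 0.004, 1.444]
wrist_force: [-0.3, -0.5, 0.2]
gripper_width: 0.0412
finger_force: 0.0
```

View pics/t3.png

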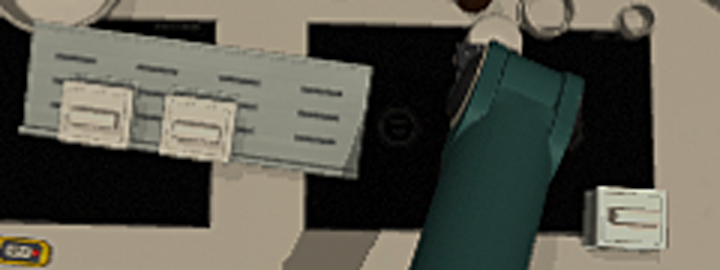

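```bash
python3 -m inch '[{"x":-0.2,"y":-0.77,"z":0,"wx":0,"wy":0,"wz":0.06,"grip":-0.1},{"x":-0.2,"y":-0.77,"z":0,"wx":0,"wy":0,"wz":0.06,"grip":-0.1},{"x":-0.2,"y":-0.77,"z":0,"wx":0,"wy":0,"wz":0.06,"grip":-0.1},{"x":-0.2,"y":-0.77,"z":0,"wx":0,"wy":0,"wz":0.06,"grip":-0.1},{"x":-0.2,"y":-0.77,"z":0,"wx":0,"wy":0,"wz":0.06,"grip":-0.1},{"x":-0.2,"y":-0.77,"z":-0.1,"wx":0,"wy":0,"wz":0.06,"grip":-0.1},{"x":-0.2,"y":-0.77,"z":-0.19,"wx":0,"wy":0,"wz":0.06,"grip":-0.1},{"x":-0.2,"y":-0.77,"z":-0.19,"wx":0,"wy":0,"wz":0.06,"grip":-0.1},{"x":-0.2,"y":-0.77,"z":-0.19,"wx":0,"wy":0,"wz":0.06,"grip":-0.1},{"x":-0.2,"y":-0.77,"z":-0.19,"wx":0,"wy":0,"wz":0.06,"grip":-0.1}]'
python3 - <<'E'
from h import *
crop("scene",(220,220,170,160),"s6",3)
E
```

```text
time: 17.92
ee_pos: [0.4017, -0.3351, 0.141]
tcp_rot: [-3.141, -0.0, 1.549]
wrist_force: [-0.5, -0.1, 0.6]
gripper_width: 0.0414
finger_force: 0.0
```

View pics/s6.png

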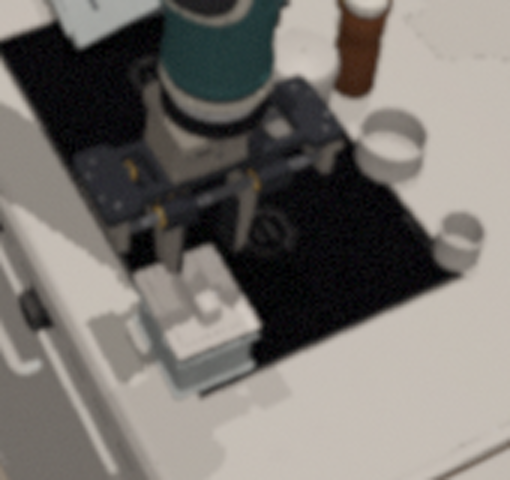

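```bash
python3 -m inch '[{"x":-0.003,"y":0,"z":-0.1,"wx":0,"wy":0,"wz":0,"grip":-0.25},{"x":-0.003,"y":0,"z":-0.17,"wx":0,"wy":0,"wz":0,"grip":-0.25},{"x":-0.003,"y":0,"z":-0.19,"wx":0,"wy":0,"wz":0,"grip":-0.25},{"x":-0.003,"y":0,"z":-0.2,"wx":0,"wy":0,"wz":0,"grip":-0.25},{"x":-0.003,"y":0,"z":-0.21,"wx":0,"wy":0,"wz":0,"grip":-0.25},{"x":-0.003,"y":0,"z":-0.22,"wx":0,"wy":0,"wz":0,"grip":-0.25},{"x":-0.003,"y":0,"z":-0.23,"wx":0,"wy":0,"wz":0,"grip":-0.25},{"x":-0.003,"y":0,"z":-0.24,"wx":0,"wy":0,"wz":0,"grip":-0.25},{"x":-0.003,"y":0,"z":-0.24,"wx":0,"wy":0,"wz":0,"grip":-0.25}]' 45
```

```text
time: 18.72
ee_pos: [0.4012, -0.3354, 0.0722]
tcp_rot: [3.139, -0.003, 1.548]
wrist_force: [-4.9, 5.9, 23.1]
gripper_width: 0.0345
finger_force: 11.1
```

```bash
python3 -m inch '[{"x":0,"y":0,"z":0.015,"wx":0,"wy":0,"wz":0,"grip":-0.25},{"x":0,"y":0,"z":0.015,"wx":0,"wy":0,"wz":0,"grip":-1},{"x":0,"y":0,"z":0.015,"wx":0,"wy":0,"wz":0,"grip":-1},{"x":0,"y":0,"z":0.015,"wx":0,"wy":0,"wz":0,"grip":-1},{"x":0,"y":0,"z":0.015,"wx":0,"wy":0,"wz":0,"grip":-1},{"x":0,"y":0,"z":0.015,"wx":0,"wy":0,"wz":0,"grip":-1}]' 60
python3 -m inch '[{"x":0,"y":0,"z":0.05,"wx":0,"wy":0,"wz":0,"grip":-1},{"x":0,"y":0,"z":0.1,"wx":0,"wy":0,"wz":0,"grip":-1},{"x":0,"y":0,"z":0.2,"wx":0,"wy":0,"wz":0,"grip":-1},{"x":0,"y":0,"z":0.3,"wx":0,"wy":0,"wz":0,"grip":-1},{"x":0,"y":0,"z":0.38,"wx":0,"wy":0,"wz":0,"grip":-1},{"x":0,"y":0,"z":0.38,"wx":0,"wy":0,"wz":0,"grip":-1}]'
```

```text
time: 19.22
ee_pos: [0.4006, -0.3359, 0.074]
tcp_rot: [3.141, 0.0, 1.548]
wrist_force: [-1.7, 1.7, 7.2]
gripper_width: 0.0173
finger_force: 60.0
time: 19.72
ee_pos: [0.402, -0.3375, 0.1911]
tcp_rot: [3.136, 0.003, 1.547]
wrist_force: [1.3, 0.2, -2.9]
gripper_width: 0.0174
finger_force: 60.0
```

```bash
python3 -m inch '[{"x":0.04,"y":0.08,"z":0,"wx":0,"wy":0,"wz":-0.03,"grip":-1},{"x":0.08,"y":0.16,"z":0,"wx":0,"wy":0,"wz":-0.06,"grip":-1},{"x":0.12,"y":0.24,"z":0,"wx":0,"wy":0,"wz":-0.06,"grip":-1},{"x":0.16,"y":0.32,"z":0,"wx":0,"wy":0,"wz":-0.06,"grip":-1},{"x":0.197,"y":0.4,"z":0,"wx":0,"wy":0,"wz":-0.06,"grip":-1},{"x":0.197,"y":0.48,"z":0,"wx":0,"wy":0,"wz":-0.06,"grip":-1},{"x":0.197,"y":0.56,"z":0,"wx":0,"wy":0,"wz":-0.06,"grip":-1},{"x":0.197,"y":0.64,"z":0,"wx":0,"wy":0,"wz":-0.06,"grip":-1},{"x":0.197,"y":0.7,"z":0,"wx":0,"wy":0,"wz":-0.06,"grip":-1},{"x":0.197,"y":0.7,"z":0,"wx":0,"wy":0,"wz":-0.06,"grip":-1}]'
python3 -m inch '[{"x":0,"y":0.1,"z":0,"wx":0,"wy":0,"wz":0,"grip":-1},{"x":0,"y":0.2,"z":0,"wx":0,"wy":0,"wz":0,"grip":-1},{"x":0,"y":0.3,"z":0,"wx":0,"wy":0,"wz":0,"grip":-1},{"x":0,"y":0.4,"z":0,"wx":0,"wy":0,"wz":0,"grip":-1},{"x":0,"y":0.5,"z":0,"wx":0,"wy":0,"wz":0,"grip":-1},{"x":0,"y":0.6,"z":0,"wx":0,"wy":0,"wz":0,"grip":-1},{"x":0,"y":0.7,"z":0,"wx":0,"wy":0,"wz":0,"grip":-1},{"x":0,"y":0.7,"z":0,"wx":-0.013,"wy":-0.11,"wz":0,"grip":-1},{"x":0,"y":0.7,"z":0,"wx":-0.026,"wy":-0.22,"wz":0,"grip":-1},{"x":0,"y":0.7,"z":0,"wx":-0.026,"wy":-0.22,"wz":0,"grip":-1}]'
```

```text
time: 20.55
ee_pos: [0.4584, -0.1211, 0.1857]
tcp_rot: [-3.138, -0.002, 1.459]
wrist_force: [0.4, 0.7, -4.0]
gripper_width: 0.0176
finger_force: 60.0
time: 21.38
ee_pos: [0.4575, 0.0836, 0.1858]
tcp_rot: [2.804, 0.002, 1.453]
wrist_force: [-1.1, -2.3, -2.7]
gripper_width: 0.0177
finger_force: 60.0
```

```bash
python3 -m inch '[{"x":0.007,"y":0,"z":-0.08,"wx":0,"wy":0,"wz":0,"grip":-1},{"x":0.007,"y":0,"z":-0.08,"wx":0,"wy":0,"wz":0,"grip":-1},{"x":0.03,"y":-0.002,"z":-0.14,"wx":0,"wy":0,"wz":0,"grip":-1},{"x":0.052,"y":-0.004,"z":-0.2,"wx":0,"wy":0,"wz":0,"grip":-1},{"x":0.067,"y":-0.004,"z":-0.235,"wx":0,"wy":0,"wz":0,"grip":-1},{"x":0.073,"y":-0.004,"z":-0.25,"wx":0,"wy":0,"wz":0,"grip":-1},{"x":0.073,"y":-0.004,"z":-0.25,"wx":0,"wy":0,"wz":0,"grip":-1},{"x":0.073,"y":-0.004,"z":-0.25,"wx":0,"wy":0,"wz":0,"grip":-1}]'
python3 -m inch '[{"x":0.002,"y":0,"z":-0.005,"wx":0,"wy":0,"wz":0,"grip":-1},{"x":0.003,"y":0,"z":-0.009,"wx":0,"wy":0,"wz":0,"grip":-1},{"x":0.003,"y":0,"z":-0.009,"wx":0,"wy":0,"wz":0,"grip":-1},{"x":0.003,"y":0,"z":-0.009,"wx":0,"wy":0,"wz":0,"grip":-1}]'
```

```text
time: 22.05
ee_pos: [0.4814, 0.0813, 0.1124]
tcp_rot: [2.806, 0.003, 1.45]
wrist_force: [0.7, -0.4, -2.7]
gripper_width: 0.0174
finger_force: 60.0
time: 22.38
ee_pos: [0.4823, 0.0826, 0.1101]
tcp_rot: [2.805, 0.002, 1.452]
wrist_force: [0.5, 1.0, -3.0]
gripper_width: 0.0176
finger_force: 60.0
```

```bash
python3 -m inch '[{"x":0.001,"y":0,"z":-0.005,"wx":0,"wy":0,"wz":0,"grip":-1},{"x":0.002,"y":0,"z":-0.01,"wx":0,"wy":0,"wz":0,"grip":-1},{"x":0.002,"y":0,"z":-0.01,"wx":0,"wy":0,"wz":0,"grip":-1},{"x":0.002,"y":0,"z":-0.01,"wx":0,"wy":0,"wz":0,"grip":-1}]'
```

```text
time: 22.72
ee_pos: [0.4827, 0.0827, 0.1072]
tcp_rot: [2.805, 0.001, 1.452]
wrist_force: [-5.9, -0.5, 8.0]
gripper_width: 0.0178
finger_force: 60.0
```

Contact. Release, retreat, move clear towards the right, look.

```bash
python3 -m inch '[{"x":0,"y":0,"z":0.003,"wx":0,"wy":0,"wz":0,"grip":-1},{"x":0,"y":0,"z":0.003,"wx":0,"wy":0,"wz":0,"grip":-0.1},{"x":0,"y":0,"z":0.003,"wx":0,"wy":0,"wz":0,"grip":-0.1},{"x":0,"y":0,"z":0.003,"wx":0,"wy":0,"wz":0,"grip":-0.1},{"x":0,"y":0,"z":0.004,"wx":0,"wy":0,"wz":0,"grip":-0.1},{"x":-0.02,"y":0,"z":0.06,"wx":0,"wy":0,"wz":0,"grip":-0.1},{"x":-0.06,"y":0.005,"z":0.16,"wx":0,"wy":0,"wz":0,"grip":-0.1},{"x":-0.11,"y":0.01,"z":0.3,"wx":0,"wy":0,"wz":0,"grip":-0.1},{"x":-0.11,"y":0.01,"z":0.3,"wx":0,"wy":0,"wz":0,"grip":-0.1},{"x":-0.11,"y":0.01,"z":0.3,"wx":0,"wy":0,"wz":0,"grip":-0.1}]' 45
python3 -m inch '[{"x":0,"y":-0.2,"z":0,"wx":0,"wy":0,"wz":0,"grip":-0.1},{"x":0,"y":-1,"z":0,"wx":0.026,"wy":0.22,"wz":0,"grip":-0.1},{"x":0,"y":-1,"z":0,"wx":0.026,"wy":0.22,"wz":0,"grip":-0.1},{"x":0,"y":-1,"z":0,"wx":0.026,"wy":0.22,"wz":0,"grip":-0.1},{"x":0,"y":-1,"z":0,"wx":0.026,"wy":0.22,"wz":0,"grip":-0.1},{"x":0,"y":-1,"z":0,"wx":0.026,"wy":0.22,"wz":0,"grip":-0.1},{"x":0,"y":-1,"z":0,"wx":0.026,"wy":0.22,"wz":0,"grip":-0.1},{"x":0,"y":-1,"z":0,"wx":0.026,"wy":0.22,"wz":0,"grip":-0.1},{"x":0,"y":-1,"z":0,"wx":0.026,"wy":0.22,"wz":0,"grip":-0.1}]'
python3 - <<'E'
from h import *
a=camera("top");b=camera("scene")
cv2.imwrite("pics/f.png",np.vstack([cv2.resize(a[150:225,155:295,::-1],(700,375),interpolation=cv2.INTER_CUBIC),cv2.resize(b[130:240,160:500,::-1],(700,225),interpolation=cv2.INTER_CUBIC)]))
# predicted lid-plate corners (top of plate 55mm) at home
c=np.array([.4805,.193,.022]);ex=np.array([.9931,-.1173,0]);ey=np.array([.1173,.9931,0]);z=np.array([0,0,1])
u=.9397*ex+.342*z;n=-.342*ex+.9397*z
for y in(.11,0,-.11):
    print(((proj("top",[c+.036*u+y*ey+.055*n+sx*.036*u+sy*.042*ey for sx in(1,-1) for sy in(1,-1)])-[155,150]+.4)*5).round())
E
```

```text
time: 23.55
ee_pos: [0.4506, 0.0871, 0.199]
tcp_rot: [2.803, -0.004, 1.454]
wrist_force: [1.6, -0.3, -0.7]
gripper_width: 0.0415
finger_force: 0.0
time: 24.3
ee_pos: [0.4498, -0.2129, 0.1953]
tcp_rot: [-3.129, 0.003, 1.453]
wrist_force: [0.4, 0.3, -0.4]
gripper_width: 0.0413
finger_force: 0.0
[[132. 180.]
 [250. 197.]
 [122. 279.]
 [239. 296.]]
[[287. 202.]
 [405. 219.]
 [275. 301.]
 [392. 318.]]
[[442. 224.]
 [561. 240.]
 [429. 323.]
 [547. 339.]]
```

View pics/f.png

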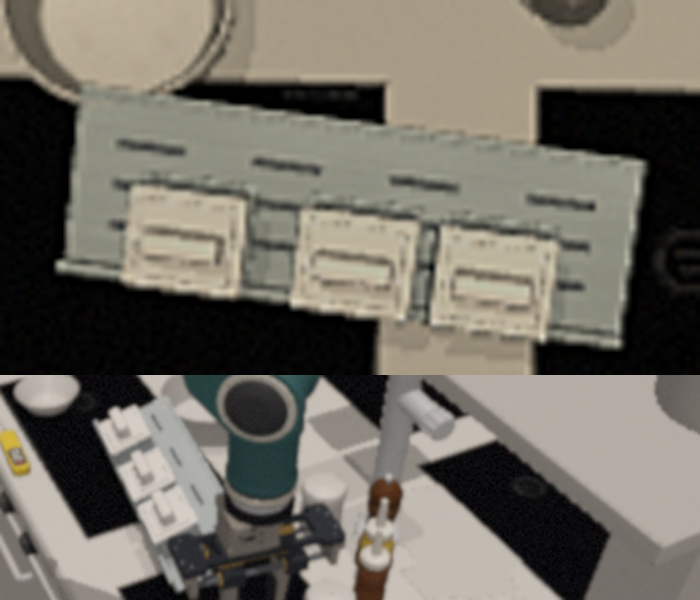

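```bash
python3 -m inch '[{"x":0,"y":0,"z":0,"wx":0,"wy":0,"wz":0,"grip":-0.1},{"x":0,"y":0,"z":0,"wx":0,"wy":0,"wz":0,"grip":-0.1},{"x":0,"y":0,"z":0,"wx":0,"wy":0,"wz":0,"grip":-0.1},{"x":0,"y":0,"z":0,"wx":0,"wy":0,"wz":0,"grip":-0.1}]' && python3 -c "
from cell import *
print(sign_off())"
```

```text
time: 24.73
ee_pos: [0.4503, -0.2082, 0.1963]
tcp_rot: [-3.13, 0.002, 1.456]
wrist_force: [0.2, -0.3, 0.9]
gripper_width: 0.0412
finger_force: 0.0
the job is handed in; nothing more can be done
None
```

I pressed the lids of all three tubs present and set the tubs in one row against the lip of the stand, then handed the job in at 24.7 s; the final pictures show them in place, the first tub's lid is judged home only from the 52 N press, and sign-off returned no verdict.

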